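Latch the specimen carriage under the microscope and press the lamp button

TASK

Push the orange thumb block of the sprung carriage with your fingertips, past the brass stop pin, then let it go so that it springs back and latches against the pin at its middle position with the beetle dish under the microscope. When it is latched, press the green lamp button fully down and take your hand away. Do not touch or lift the dish, and leave the magnifiers, the other dishes, the jar and the cards where they are.

Things in the scene. Friction and masses are not known exactly. Their poses are not given: they have to be found in the camera images.
- viewer: White specimen viewer fixed to the table: base 220 mm (its x) by 380 mm (its y), 30 mm high, carrying the carriage and a stereo microscope. Origin: centre of the base's underside, z up. Its +y is the direction in which the carriage is pushed. Nothing overhangs the base at y below +30 mm.
- lens (a point): Lens end of the microscope, 140 mm above the table, at the viewer's x = 0, y = +75 mm, axes as the viewer's. From it head and eyepieces spread upward to 350 mm, over the viewer's y = +30 to +215 mm, x = -50 to +50 mm; pillar and focus knobs at x = +60 to +110 mm, y = +40 to +155 mm, up to 320 mm
- push_face (a point): Centre of the flat upright push face of the orange thumb block on the carriage; moves with it, axes as the viewer's. The face looks to the viewer's -y, is 92 mm wide and spans 46 to 90 mm above the table (this point 68 mm). Behind it the block slopes down towards +y. In front of it (-y) is open air over the base (30 mm high, 50 mm more of it at rest)
- carriage (a joint): Carriage travel (m) along the viewer's +y: 0 at rest, end stop 0.070. A spring always pushes it back (2.4 N at 0, 6.6 N at 0.070); passing the pin adds about 1 N. At about 0.046 its tooth is past the pin, which springs out behind it. Let go beyond 0.050, it comes back and stops on the pin at 0.045: latched, dish under the lens. Let go earlier, it runs back to 0
- stop_pin_spot (a point): Inner tip, when sprung out, of the horizontal brass stop pin (8 mm thick, 42 mm above the table) on the viewer's +x side; it has a black knob outside. It works by itself and is not to be operated.
- well (a point): Centre of the floor of the square well (63 mm inside, rim 7 mm high) on the carriage, 46 mm above the table and 170 mm ahead (+y) of the push face; moves with the carriage.
- specimen_dish: Closed clear petri dish with a green beetle, 60 mm across, 13 mm high, lying loose in the well. Origin: centre of its underside.
- lamp_top (a point): Centre of the top of the round green lamp button (28 mm across) in a black housing on the base, at the viewer's x = -82 mm, y = -55 mm; top 52 mm above the table when up. Pressed straight down.
- lamp (a joint): How far (m) the lamp button is pressed: 0 up, 0.006 fully down (about 5 N); springs up when let go.
- comb_dish: Bystander, loose: closed clear petri dish with honeycomb, 68 mm across, 13 mm high. Origin: centre of its underside.
- larva_dish: Bystander, loose: closed clear petri dish with brown rings, 54 mm across, 13 mm high. Origin: centre of its underside.
- magnifier_big: Bystander, loose: black magnifying glass lying flat, lens frame 90 mm across, 145 mm from lens centre to handle end (handle along its -x), 14 mm high; origin under the lens.
- magnifier_small: Bystander, loose: black magnifying glass lying flat, lens frame 60 mm across, 110 mm from lens centre to handle end (handle along its -x), 14 mm high; origin under the lens.
- jar: Bystander, loose: small lidded jar, 44 mm across, 65 mm high. Origin: centre of its underside.
- card_deck: Bystander, loose: deck of green picture cards, 62 x 88 x 18 mm. Origin: centre of its underside.
Not all that is in view belongs to the job. Leave any blue look-alike of the specimen_dish alone.

How it is judged:
On the way, in this order (a step that is already met when the one before it is completed fails the run):
1. the carriage has sprung back against the stop pin and rests latched, untouched (value of joint carriage between 0.0415 and 0.0485 m and velocity of joint carriage between -0.005 and 0.005 m/s and contact force between each of the arm, the fingers and carriage below 0.1 N), for 0.2 s.
2. with the carriage latched, the lamp button is pressed fully down (value of joint carriage between 0.0415 and 0.0485 m and value of joint lamp above 0.0045 m), for 0.05 s.
At the end, for the whole second after the job is handed in: The carriage rests latched at 45 mm (41.5 to 48.5) with nothing touching it, the beetle dish lies flat in its well (within 8 mm of centre), and the lamp button is up again after having been pressed at least 4.5 mm with the carriage latched (all of step 1 and horizontal distance between specimen_dish and well below 0.008 m and z of specimen_dish in the frame of well below 0.004 m and angle between specimen_dish's own z axis and vertical below 0.1 rad and value of joint lamp below 0.0015 m and linear speed of specimen_dish below 0.01 m/s).
It fails at once if the beetle dish is touched by the robot (contact force between any of the fingers, the arm and specimen_dish above 0.3 N).
It fails at once if the beetle dish is lifted or thrown out of its well, or tipped (z of specimen_dish in the frame of well above 0.006 m or angle between specimen_dish's own z axis and vertical above 0.25 rad).
It fails at once if a bystander is moved more than 20 mm (distance of any of comb_dish, larva_dish, magnifier_big, magnifier_small, jar, card_deck from where it was at the start of the episode above 0.02 m).
It fails at once if the lamp button is pressed before the carriage is latched (value of joint lamp above 0.0045 m and value of joint carriage below 0.0415 m).
It also fails if it takes over 40 s, if anything falls off the work surface, if the arm or the gripper's body presses on something with over 40 N, if the wrist force passes 120 N, or if a joint passes its speed limit or range.

ROBOT

A 6-joint arm with a two-finger parallel gripper is mounted at the origin on the work surface. World frame = base frame: x ahead of the robot, y to its left, z up, the work surface at z = 0. Lengths are in m, angles in rad, forces in N, time in s.
With the tool pointing down it reaches from about 0.25 to 0.725 m from the base axis. Payload 4 kg.
Tool frame: the origin (TCP) lies on the front face of the gripper's body, between the roots of the fingers; the fingertips stand 73 mm ahead of it and the grasp point (between the pads) lies 54 mm ahead of it; z points along the fingers, y is the line along which they close (so a half turn about z gives the same grasp; the last joint's range is limited). The gripper opens to 85 mm and grips with 20 to 120 N. Pads are 22 mm wide; open, the fingers measure 114 mm over their backs; the gripper's body (76 mm by 85 mm) begins 54 mm behind the grasp point. The pads swing forward as they close: fully open they stand 13 mm farther back than shut.
Start: joints at [1.331, 0.241, 0.005, 1.335, 0, 1.571], TCP at [0.119, 0.486, 0.304] pointing down, gripper open.
Joint ranges: [-2.72, 2.72], [-1.05, 1.87], [-1.09, 1.28], [-1.99, 2.15], [-1.42, 1.44], [-3.14, 3.14]. Speed limits (rad/s): [2.79, 2.79, 3.14, 3.14, 3.14, 3.14].

INTERFACE

Orientations are given as a unit quaternion [x, y, z, w].
In Python, from workcell import bot gives the robot as it stands. The module is installed in compiled form; this text tells all that it offers.
- The arm moves only by the tool step_arm, never from a script. Its argument "rows" is a list of rows, each a list of 2 entries, a list of its own where there are three numbers: the shift along the tool's x, y, z in mm, then the turn about the tool's z in degrees. A call has 1 to 12 rows; each row is the pose to reach, as a shift and turn from the pose commanded when the call began, along the tool's axes at that moment; what a row does not reach only later rows make up. A row lasts 1/8 s, in which the tool goes at most 62.5 mm and 10.7 degrees, less where a joint would pass 70% of its speed; a pose out of reach is approached as far as the arm can. A call with a gripper value outside its range is refused whole. "claw" is the gripper's target within -1 to 1 (shut at 1, half-way at 0, fully open at -1), set as the call begins (left out, the last holds). The fingers move at their own pace and stop on an object; the grip force is fixed at half the most. Time passes only in rows, so rows that repeat a pose let the fingers close. It gives the time, the measured TCP pose, the force, the opening and the grip force at its end, in the units of the state.
- bot.get_obs(): the state, without advancing time (a new reading comes with each control period).
- bot.camera(name): name is "scene" or "top" or "wrist"; returns (picture, depth): 420x560x3 uint8, red, green, blue; 420x560 float32, m along the optical axis (not along the pixel's ray), 0 where there is no reading.
- bot.camera_params(name): a dict with "fx", "fy", "cx", "cy" (pixels), "D" ([k1, k2, p1, p2, k3] as OpenCV has them; the pictures are not rectified), "pose" (4x4, takes a point from camera to world coordinates). Camera axes: x right, y up, looking along -z (the intrinsics and any distortion apply to the point x, -y, -z); pixel columns grow to the right and rows downward; lengths in m; the calibration is good to about 2 mm. A picture is of the moment at which its call begins: read the wrist's pose just before it. camera_params takes no time and is no camera call; for the wrist camera it gives the pose at the moment of the call.
- bot.job_done(): hands the job in; it is judged then, once.
Trained networks look in the newest picture that a camera, given by its name, has taken for a name from the list of things; names that differ only in an ending like _2 or _b are one class to them, and where a whole thing is asked for, a point or a joint stands for the part that bears it (a point fixed in the world has none). Each returns a list of dicts, best first, with "score" (0 to 1); they miss things now and then, are a little off and sometimes report something else, mostly with a low value. They report only what shows in the picture. A call takes as long as a camera call. They do not tell look-alikes from the thing itself.
- bot.trace(target, camera): "pixels" (420x560 bool, what is visible of it) and "uv" ([column, row] in pixels, amid what is visible of it).
The state is a dict: "clock": time; "joint_pos": joint angles; "joint_vel": joint speeds; "tau": joint torques, N m; "eef_pos": TCP position; "tool_rot": TCP orientation; "ft_force": force on the tool from outside, world axes, zero at the start; "ft_torque": the same for the moment, N m; "grip_width": finger opening in m; "grasp_force": force on a finger pad.
Only numpy, scipy, OpenCV 4.12 (cv2) and the standard library are available. Lean on these libraries where they do the work, as an engineer would, in place of code of your own. Each camera call takes 0.05 s, during which the arm holds its last target. There are 200 camera calls.

## Working session

There is one attempt and no reset: what is moved stays moved. The work goes in short steps, Python scripts to look and compute and a tool call to move; the robot and the scene stay as the last step left them, time stands still between calls to the robot, and variables do not carry over. Pictures are saved under pics/ and viewed, at most 10 in all, crops included, and the job is handed in when it is done.

Besides the shell and the picture viewer there is one more tool, called after "Emit:" by a JSON object that holds its "method" and its "body", one argument or row to a line. step_arm: Moves the arm, as the interface text tells. Its arguments: {"type":"object","properties":{"rows":{"type":"array"},"claw":{"type":"number"}},"required":["rows"]}

```bash
mkdir -p pics
cat > h.py <<'E'
import numpy as np,cv2
from workcell import bot
def world(cam,uv,d):
    p=bot.camera_params(cam);K=np.array([[p['fx'],0,p['cx']],[0,p['fy'],p['cy']],[0,0,1]])
    uv=np.atleast_2d(np.asarray(uv,float))
    n=cv2.undistortPoints(uv[:,None],K,np.array(p['D']))[:,0]
    d=np.atleast_1d(d);c=np.c_[n[:,0]*d,-n[:,1]*d,-d,np.ones(len(d))]
    return (c@np.array(p['pose']).T)[:,:3]
def cloud(cam,m,D):
    r,c=np.nonzero(m&(D>0));return world(cam,np.c_[c,r],D[r,c])
E
python3 - <<'E'
from h import *
o=bot.get_obs();print(o['eef_pos'],o['tool_rot'],o['clock'])
for cam in['top','scene']:
    I,D=bot.camera(cam);cv2.imwrite(f'pics/{cam}.png',I[:,:,::-1])
    np.save(f'{cam}D.npy',D)
    for t in['viewer','push_face','lamp_top','specimen_dish','stop_pin_spot']:
        for r in bot.trace(t,cam)[:2]:
            P=cloud(cam,r['pixels'],D)
            if len(P):print(cam,t,round(r['score'],2),np.round(r['uv']),np.round(np.median(P,0),3),np.round(np.percentile(P,[2,98],0),3).tolist())
E
```

```text
[0.11864006 0.48520712 0.30300535] [ 1.19628082e-01  9.92818199e-01 -1.06199855e-03 -1.30322072e-04] 0.0
top viewer 0.89 [265. 207.] [0.601 0.03  0.047] [[0.497, -0.185, 0.027], [0.708, 0.186, 0.346]]
top push_face 0.93 [303. 209.] [ 0.605 -0.067  0.051] [[0.559, -0.141, 0.043], [0.651, 0.035, 0.093]]
top lamp_top 0.55 [306. 241.] [ 0.523 -0.065  0.053] [[0.509, -0.076, 0.043], [0.535, -0.052, 0.057]]
top specimen_dish 0.87 [185. 232.] [0.522 0.256 0.014] [[0.496, 0.229, 0.008], [0.547, 0.285, 0.019]]
top specimen_dish 0.83 [334. 277.] [ 0.422 -0.148  0.014] [[0.397, -0.175, 0.01], [0.448, -0.123, 0.018]]
top stop_pin_spot 0.67 [265. 203.] [0.601 0.03  0.047] [[0.497, -0.185, 0.027], [0.709, 0.187, 0.346]]
top stop_pin_spot 0.17 [304. 209.] [ 0.606 -0.066  0.051] [[0.559, -0.141, 0.033], [0.652, 0.033, 0.092]]
scene viewer 0.72 [304. 216.] [0.643 0.061 0.043] [[0.503, -0.182, 0.006], [0.717, 0.188, 0.333]]
scene push_face 0.89 [262. 222.] [ 0.621 -0.06   0.047] [[0.56, -0.14, 0.034], [0.656, 0.077, 0.089]]
scene push_face 0.34 [269. 200.] [ 0.527 -0.062  0.049] [[0.451, -0.074, -0.001], [0.539, -0.05, 0.054]]
scene lamp_top 0.61 [267. 204.] [ 0.528 -0.062  0.049] [[0.456, -0.074, 0.002], [0.54, -0.05, 0.054]]
scene specimen_dish 0.86 [380. 248.] [0.64  0.296 0.011] [[0.607, 0.27, -0.001], [0.664, 0.323, 0.015]]
scene specimen_dish 0.74 [260. 217.] [ 0.621 -0.061  0.047] [[0.561, -0.14, 0.03], [0.656, 0.078, 0.089]]
scene stop_pin_spot 0.7 [305. 217.] [0.644 0.061 0.043] [[0.506, -0.181, 0.009], [0.717, 0.187, 0.333]]
```

View pics/top.png

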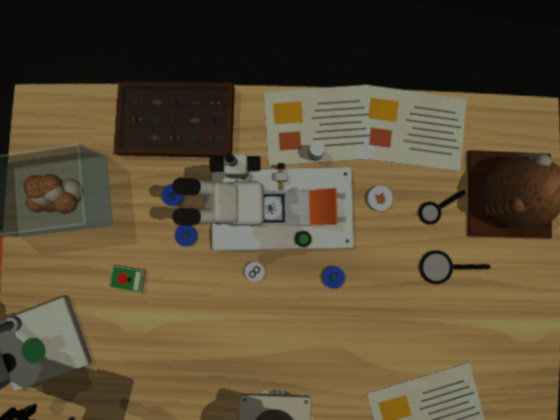

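View pics/scene.png

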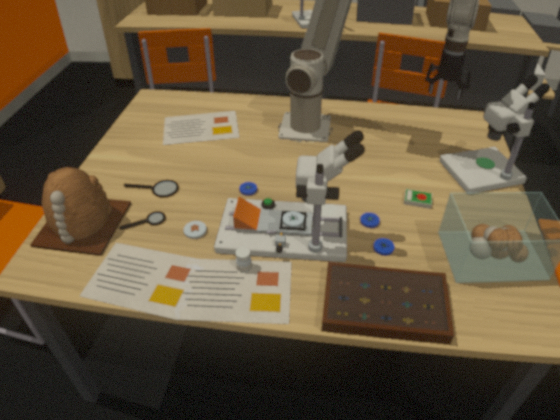

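Run:
```python
from h import *
I=cv2.imread('pics/top.png');D=np.load('topD.npy')
hsv=cv2.cvtColor(I,cv2.COLOR_BGR2HSV)
# orange block top
m=cv2.inRange(hsv,(5,120,100),(22,255,255))>0
P=cloud('top',m,D);s=(P[:,2]>.084)&(P[:,2]<.1)
Q=P[s];print('top orange',len(Q),np.percentile(Q,[1,50,99],0).round(4).tolist())
for a in np.arange(.555,.66,.015):
    q=Q[abs(Q[:,0]-a)<.0075]
    if len(q):print(a.round(3),np.percentile(q[:,1],[3,97]).round(4))
g=cloud('top',bot_m:=np.ones(D.shape,bool),D)
b=g[(g[:,2]>.024)&(g[:,2]<.036)&(g[:,0]>.45)&(g[:,0]<.75)&(abs(g[:,1])<.23)]
print('base rect',cv2.minAreaRect(b[:,:2].astype(np.float32)))
m=cv2.inRange(hsv,(40,80,60),(90,255,255))>0
P=cloud('top',m,D);Q=P[(abs(P[:,0]-.523)<.025)&(abs(P[:,1]+.065)<.03)&(P[:,2]>.045)]
print('lamp',Q.mean(0),np.percentile(Q,[2,98],0))
```

```text
top orange 268 [[0.5654, -0.1452, 0.0843], [0.6062, -0.1342, 0.0899], [0.6518, 0.577, 0.0966]]
0.57 [-0.1453 -0.1287]
0.585 [-0.1446 -0.1281]
0.6 [-0.1426  0.5811]
0.615 [-0.1419 -0.1253]
0.63 [-0.142  -0.1247]
0.645 [-0.1413 -0.1242]
base rect ((0.6210978031158447, 0.012421026825904846), (0.25920161604881287, 0.4129844307899475), 2.4612882137298584)
lamp [ 0.52360512 -0.06316494  0.05296547] [[ 0.51207549 -0.0742827   0.04928928]
 [ 0.53541395 -0.05207507  0.05712371]]
```

The top picture shows:
- the orange block at (323,207)
- the green lamp at (304,239)
- the beetle dish in the well at (273,207)
- blue look-alike dishes at (172,195), (186,236) and (334,277), which I will leave alone

The scene picture agrees: orange block (245,212), lamp (268,203), and the dish in the well at (293,219). Next I move around the microscope, with the gripper shut, to in front of the block.

Emit:
{"method": "step_arm", "body": {
  "rows": [
    [[-320,-300,0],73],
    [[-320,-300,0],73],
    [[-320,-300,0],73],
    [[-320,-300,0],73],
    [[-320,-300,0],73],
    [[-320,-300,0],73],
    [[-320,-300,0],73],
    [[-320,-300,0],73],
    [[-455,-594,0],73],
    [[-455,-594,0],73],
    [[-455,-594,0],73],
    [[-455,-594,0],73]
  ],
  "claw": 1
}}

```text
clock: 2.1
eef_pos: [0.4061, -0.1277, 0.3042]
tool_rot: [0.686, 0.728, 0.001, 0.0]
ft_force: [0.8, 1.6, -0.5]
grip_width: -0.0
grasp_force: 0.0
```

Emit:
{"method": "step_arm", "body": {
  "rows": [
    [[-77,100,0],0],
    [[-77,200,0],0],
    [[-77,200,0],0],
    [[-77,200,0],0],
    [[-77,200,60],0],
    [[-77,200,60],0]
  ]
}}

```text
clock: 2.85
eef_pos: [0.6063, -0.1895, 0.2368]
tool_rot: [0.686, 0.728, -0.003, -0.007]
ft_force: [0.3, 0.9, -0.2]
grip_width: -0.0001
grasp_force: 0.0
```

Run:
```python
from h import *
o=bot.get_obs();print(o['eef_pos'],o['tool_rot'],o['joint_pos'])
I,D=bot.camera('wrist');cv2.imwrite('pics/w1.png',I[:,:,::-1])
hsv=cv2.cvtColor(I,cv2.COLOR_RGB2HSV)
P=cloud('wrist',cv2.inRange(hsv,(0,120,50),(22,255,255))>0,D)
Q=P[(abs(P[:,0]-.61)<.07)&(abs(P[:,1]+.1)<.12)&(P[:,2]>.08)&(P[:,2]<.1)]
print('orange top',len(Q),np.percentile(Q,[1,50,99],0).round(4).tolist() if len(Q) else '')
for a in np.arange(.57,.66,.015):
    q=Q[abs(Q[:,0]-a)<.0075]
    if len(q):print(a.round(3),np.percentile(q[:,1],[3,97]).round(4))
for r in bot.trace('lamp_top','wrist')[:1]:
    P=cloud('wrist',r['pixels'],D);print(r['score'],r['uv'],np.percentile(P,[3,50,97],0).round(4).tolist())
```

```text
[ 0.60634389 -0.18952262  0.23677149] [ 0.68560202  0.72793179 -0.00337288 -0.0073356 ] [-3.03070895e-01  5.54838500e-01  2.99885362e-01  1.33198740e+00
  3.45839088e-04  1.20784841e+00]
orange top 4989 [[0.5669, -0.1448, 0.0802], [0.6124, -0.1316, 0.0896], [0.6564, -0.1173, 0.0948]]
0.57 [-0.1453 -0.1212]
0.585 [-0.1446 -0.1209]
0.6 [-0.1437 -0.1199]
0.615 [-0.1433 -0.1189]
0.63 [-0.1428 -0.1183]
0.645 [-0.1419 -0.1174]
0.66 [-0.1415 -0.1167]
0.64 [184.9, 39.4] [[0.519, -0.0774, 0.0477], [0.5316, -0.0656, 0.0567], [0.5428, -0.0535, 0.0582]]
```

View pics/w1.png

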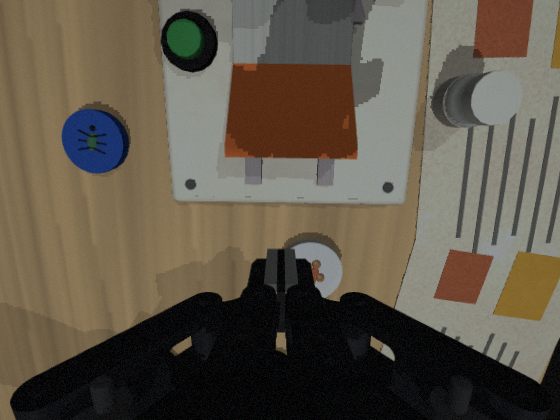

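Run:
```python
from h import *
o=bot.get_obs();print(o['eef_pos'],bot.camera_params('wrist')['pose'].round(3) if hasattr(bot.camera_params('wrist')['pose'],'round') else bot.camera_params('wrist')['pose'])
```

```text
[ 0.60998566 -0.19135952  0.24437538] [[ 0.998 -0.056 -0.016  0.607]
 [ 0.059  0.958  0.281 -0.12 ]
 [-0.001 -0.282  0.959  0.314]
 [ 0.     0.     0.     1.   ]]
```

Emit:
{"method": "step_arm", "body": {
  "rows": [
    [[0,0,0],-11],
    [[0,0,0],-22],
    [[0,0,0],-33],
    [[0,0,0],-44],
    [[0,0,0],-55],
    [[0,0,0],-66],
    [[0,0,0],-77],
    [[0,0,0],-88],
    [[0,0,0],-99],
    [[0,0,0],-110],
    [[0,0,0],-120],
    [[0,0,0],-120]
  ]
}}

```text
clock: 4.45
eef_pos: [0.6113, -0.1927, 0.2481]
tool_rot: [-0.286, 0.958, -0.002, 0.003]
ft_force: [-0.1, -0.1, 0.3]
grip_width: 0.0003
grasp_force: 0.0
```

Emit:
{"method": "step_arm", "body": {
  "rows": [
    [[0,0,0],-10],
    [[0,0,0],-20],
    [[0,0,0],-30],
    [[0,0,0],-40],
    [[0,0,0],-50],
    [[0,0,0],-61],
    [[0,0,0],-61],
    [[0,0,57],-61],
    [[0,0,113],-61],
    [[0,0,113],-61],
    [[0,0,113],-61]
  ]
}}

```text
clock: 5.82
eef_pos: [0.6112, -0.1931, 0.1335]
tool_rot: [0.732, -0.681, 0.002, -0.001]
ft_force: [-0.6, 0.5, 0.2]
grip_width: 0.0002
grasp_force: 0.0
```

Run:
```python
from h import *
o=bot.get_obs();print(o['clock'],o['eef_pos'],o['tool_rot'],o['joint_pos'],o['ft_force'])
from scipy.spatial.transform import Rotation as R
print(R.from_quat(o['tool_rot']).as_matrix().round(3))
```

```text
5.825 [ 0.61123929 -0.19310305  0.13345462] [ 0.73232158 -0.68095664  0.00160653 -0.00076622] [-3.06000565e-01  6.26861908e-01  1.44543173e-01  1.08491780e+00
  6.97880183e-06 -1.94945397e+00] [-0.55899399  0.45907171  0.17055965]
[[ 0.073 -0.997  0.003]
 [-0.997 -0.073 -0.001]
 [ 0.001 -0.003 -1.   ]]
```

Emit:
{"method": "step_arm", "body": {
  "rows": [
    [[-15,0,5],0],
    [[-28,0,5],0],
    [[-36,0,5],0],
    [[-42,0,5],0],
    [[-50,0,5],0],
    [[-58,0,5],0],
    [[-66,0,5],0],
    [[-74,0,5],0],
    [[-82,0,5],0],
    [[-90,0,5],0],
    [[-97,0,5],0],
    [[-97,0,5],0]
  ]
}}

```text
clock: 7.32
eef_pos: [0.6044, -0.0964, 0.1269]
tool_rot: [0.733, -0.68, 0.002, -0.001]
ft_force: [4.0, -7.1, 2.1]
grip_width: -0.0
grasp_force: 2.9
```

```bash
cat > face.py <<'E'
from h import *
o=bot.get_obs();print(o['clock'],o['eef_pos'],o['ft_force'])
I,D=bot.camera('top')
hsv=cv2.cvtColor(I,cv2.COLOR_RGB2HSV)
P=cloud('top',cv2.inRange(hsv,(3,120,60),(22,255,255))>0,D)
Q=P[(abs(P[:,0]-.61)<.07)&(abs(P[:,1]+.1)<.14)&(P[:,2]>.04)&(P[:,2]<.1)]
for a in np.arange(.57,.66,.015):
    q=Q[abs(Q[:,0]-a)<.0075]
    if len(q):print(a.round(3),np.percentile(q[:,1],[2,98]).round(4),len(q))
I2,_=bot.camera('scene');import sys
cv2.imwrite(f'pics/{sys.argv[1]}.png',cv2.resize(I2[150:290,180:380,::-1],None,fx=4,fy=4))
E
python3 face.py s2
```

```text
7.325 [ 0.60436006 -0.09641111  0.12688023] [ 3.98839867 -7.09647177  2.10832428]
0.57 [-0.0562 -0.0219] 86
0.585 [-0.0576 -0.0215] 90
0.6 [-0.0571 -0.0185] 88
0.615 [-0.059 -0.018] 92
0.63 [-0.0611 -0.0176] 103
0.645 [-0.0633 -0.0173] 86
0.66 [-0.0036  0.0019] 15
```

View pics/s2.png

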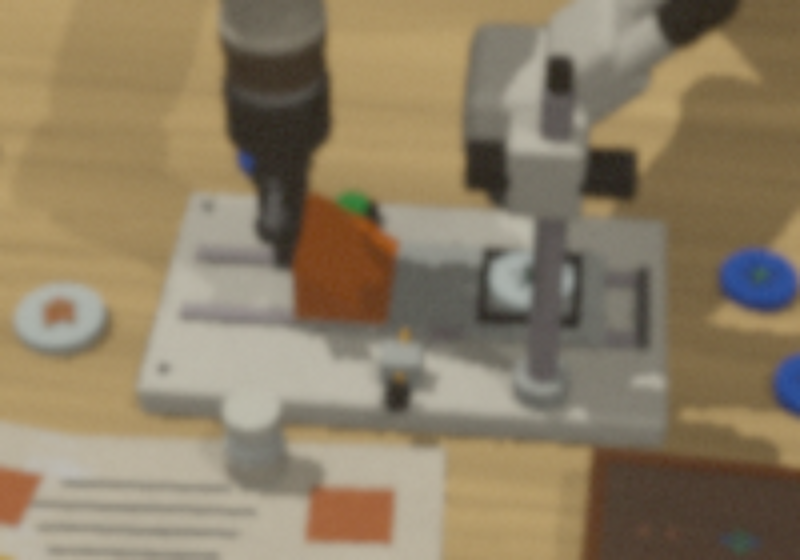

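The fingertips are on the face, about 58 mm into the travel, with the dish in the well. I'll push a little farther and then back off.

Emit:
{"method": "step_arm", "body": {
  "rows": [
    [[-3,0,0],0],
    [[-3,0,0],0],
    [[5,0,0],0],
    [[15,0,0],0],
    [[30,0,0],0],
    [[45,0,0],0],
    [[45,0,-90],0],
    [[45,0,-90],0],
    [[45,0,-90],0]
  ]
}}

```text
clock: 8.55
eef_pos: [0.6071, -0.1416, 0.2185]
tool_rot: [0.733, -0.681, 0.002, -0.001]
ft_force: [2.1, 0.1, 0.2]
grip_width: -0.0002
grasp_force: 0.0
```

```bash
python3 face.py s3
```

```text
8.55 [ 0.60707585 -0.14158448  0.21852766] [2.09923572 0.06405168 0.20559846]
0.57 [-0.0981 -0.0351] 159
0.585 [-0.0973 -0.0347] 156
0.6 [-0.0968 -0.0343] 139
0.615 [-0.0965 -0.0313] 152
0.63 [-0.0963 -0.0309] 159
0.645 [-0.0959 -0.0305] 138
0.66 [-0.0037  0.002 ] 12
```

View pics/s3.png

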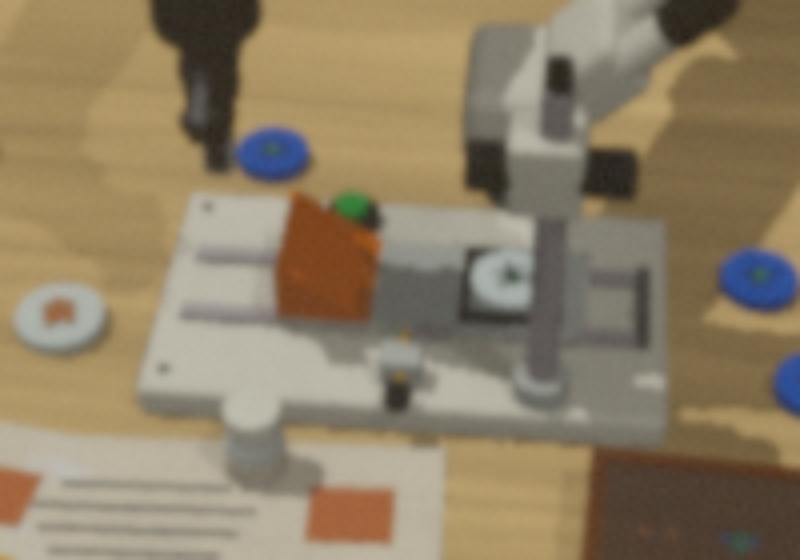

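The block face now sits about 45 mm past its rest position, at (290,250) in the crop. The dish is in the well at (500,275) and the hand is clear, so the carriage is latched. Next I move above the lamp, turned 90° so the knuckles stay away from the block.

Emit:
{"method": "step_arm", "body": {
  "rows": [
    [[0,30,0],10],
    [[-25,60,0],20],
    [[-50,75,0],30],
    [[-84,75,0],40],
    [[-84,75,0],50],
    [[-84,75,0],60],
    [[-84,75,0],70],
    [[-84,75,0],80],
    [[-84,75,0],90],
    [[-84,75,0],90],
    [[-84,75,60],90],
    [[-84,75,75],90]
  ]
}}

```text
clock: 10.15
eef_pos: [0.5214, -0.0622, 0.1367]
tool_rot: [-0.038, 0.999, 0.001, -0.005]
ft_force: [-0.8, -0.1, 0.7]
grip_width: -0.0002
grasp_force: 0.0
```

Emit:
{"method": "step_arm", "body": {
  "rows": [
    [[0,0,0],0],
    [[0,0,0],0]
  ]
}}

```text
clock: 10.4
eef_pos: [0.526, -0.0628, 0.1424]
tool_rot: [-0.038, 0.999, -0.0, 0.001]
ft_force: [0.4, -0.0, 0.1]
grip_width: -0.0003
grasp_force: 0.0
```

```bash
sed -i 's/150:290,180:380/170:240,220:320/;s/fx=4,fy=4/fx=8,fy=8/' face.py; python3 face.py s4
python3 - <<'E'
from h import *
I,D=bot.camera('wrist')
for r in bot.trace('lamp_top','wrist')[:1]:
    P=cloud('wrist',r['pixels'],D);print(r['score'],r['uv'],np.percentile(P,[3,50,97],0).round(4).tolist())
E
```

```text
10.4 [ 0.52595055 -0.06277566  0.14235199] [ 0.39957576 -0.00263941  0.0573164 ]
0.585 [-0.0999 -0.0552] 46
0.6 [-0.0969 -0.0368] 124
0.615 [-0.0967 -0.0314] 153
0.63 [-0.0963 -0.0308] 159
0.645 [-0.0959 -0.0305] 141
0.66 [-0.0037  0.002 ] 14
0.82 [281.6, 234.8] [[0.5092, -0.0737, 0.0439], [0.5175, -0.062, 0.0505], [0.5283, -0.0501, 0.0517]]
```

View pics/s4.png

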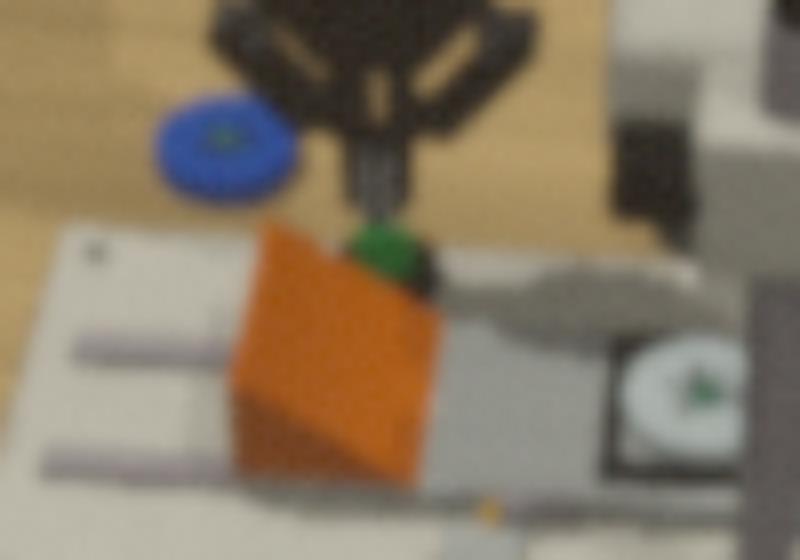

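The fingertips sit over the green button, at (385,245) in the crop. I'll press straight down, stopping at full travel.

Emit:
{"method": "step_arm", "body": {
  "rows": [
    [[2,0,10],0],
    [[2,0,15],0],
    [[2,0,18],0],
    [[2,0,20],0],
    [[2,0,22],0],
    [[2,0,23],0],
    [[2,0,24],0],
    [[2,0,24],0]
  ]
}}

```text
clock: 11.6
eef_pos: [0.5223, -0.0627, 0.1185]
tool_rot: [-0.037, 0.999, 0.0, -0.0]
ft_force: [-7.5, 1.2, 14.3]
grip_width: -0.0002
grasp_force: 7.4
```

The reading is 14 N at a tip height of 45.5 mm, so the button has bottomed out. Now straight up and away.

Emit:
{"method": "step_arm", "body": {
  "rows": [
    [[0,0,-10],0],
    [[0,0,-30],0],
    [[0,0,-80],0],
    [[0,0,-130],0],
    [[60,0,-130],0],
    [[120,0,-130],0],
    [[120,0,-130],0],
    [[120,0,-130],0],
    [[120,0,-130],0]
  ]
}}

```text
clock: 12.72
eef_pos: [0.4051, -0.0719, 0.2474]
tool_rot: [-0.037, 0.999, -0.0, 0.001]
ft_force: [1.0, 0.7, -0.5]
grip_width: -0.0002
grasp_force: 0.0
```

```bash
python3 face.py s5
python3 - <<'E'
from h import *
I=cv2.imread('pics/top.png');D=np.load('topD.npy')
J,E=bot.camera('top');r=bot.trace('lamp_top','top')
for x in r[:1]:
    P=cloud('top',x['pixels'],E);print(x['score'],np.median(P,0))
E
```

```text
12.725 [ 0.4050723  -0.0718516   0.24742811] [ 1.02952405  0.74874363 -0.50663205]
0.57 [-0.1001 -0.0352] 162
0.585 [-0.0998 -0.0347] 161
0.6 [-0.0969 -0.0343] 141
0.615 [-0.0965 -0.0313] 151
0.63 [-0.0963 -0.0308] 159
0.645 [-0.0959 -0.0305] 140
0.66 [-0.0036  0.0019] 13
0.6 [ 0.52257819 -0.06257318  0.05340697]
```

View pics/s5.png

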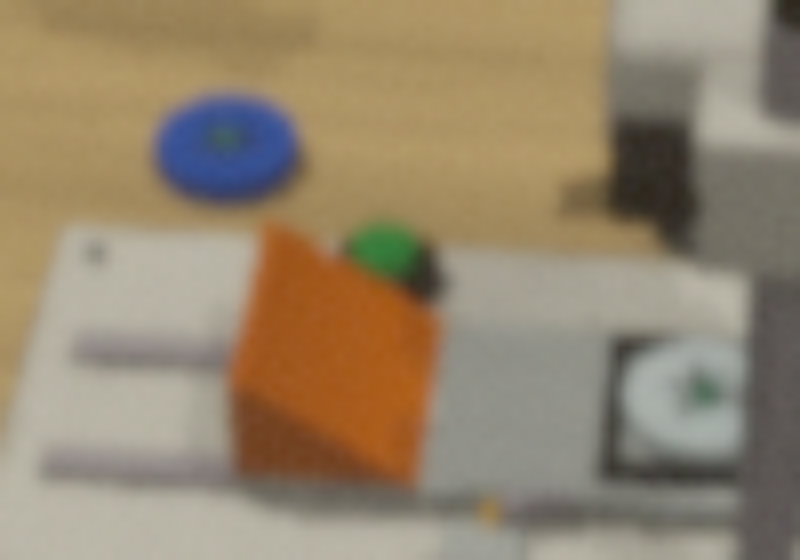

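The block face hasn't moved from its latched place (235,330), the lamp is up at (385,245), the dish is in the well at (690,390), and the hand is out of view. I'm handing the job in.

```bash
python3 -c "
from workcell import bot
print(bot.job_done())"
```

```text
the job is handed in; nothing more can be done
None
```

I handed the job in with the carriage latched about 45 mm in, the beetle dish still in its well, and the lamp button pressed until it bottomed out and then back up; no verdict was shown.

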